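Find the loose gland bolt and hold its cap open

ROBOT

A 6-joint arm with a two-finger parallel gripper is mounted at the origin on the work surface. World frame = base frame: x ahead of the robot, y to its left, z up, the work surface at z = 0. Lengths are in m, angles in rad, forces in N, time in s.
With the tool pointing down it reaches from about 0.4 to 0.825 m from the base axis. Payload 7 kg.
Tool frame: the origin (TCP) lies at the very end of the fingers, on their centre line; the grasp point (between the pads) lies 19 mm behind it; z points along the fingers, y is the line along which they close (so a half turn about z gives the same grasp; the last joint's range is limited). The gripper opens to 88 mm and grips with 3 to 60 N. Pads are 19 mm wide; open, the fingers measure 130 mm over their backs; the gripper's body (78 mm by 193 mm) begins 47 mm behind the grasp point.
Start: joints at [-0.908, 0.359, 0.012, 0, -1.224, -0.288], TCP at [0.247, -0.628, 0.191] pointing down, gripper open.
Joint ranges: [-3.07, 3.07], [-1.43, 2.12], [-1.02, 1.25], [-3.03, 1.67], [-3.05, -0], [-3.03, 3.03]. Speed limits (rad/s): [2.39, 2.39, 3.01, 3.14, 3.14, 3.14].

INTERFACE

Orientations are given as a rotation vector (axis times angle).
In Python, from plant import * gives the robot as it stands. The module is installed in compiled form; this text tells all that it offers.
- The arm moves only by the tool arm_command, never from a script. Its argument "moves" is a list of rows, each a list of 7 numbers: the shift along the tool's x, y, z in m, then the turn, a rotation vector about the tool's x, y, z in degrees, then the closure in counts, from 0 (fully open) to 255 (shut). In form: [[dx, dy, dz, rx, ry, rz, jaw], ...]. A call has 1 to 20 rows; each row is the pose to reach, as a shift and turn from the pose commanded when the call began, along the tool's axes at that moment; what a row does not reach only later rows make up. A row lasts 1/10 s, in which the tool goes at most 50 mm and 8.59 degrees, less where a joint would pass 70% of its speed; a pose out of reach is approached as far as the arm can. A call with a gripper value outside its range is refused whole. The fingers move at their own pace and stop on an object; "grip_force" is the grip in N (left out, the last holds). Time passes only in rows, so rows that repeat a pose let the fingers close. It gives the time, the measured TCP pose, the force, the opening and the grip force at its end, in the units of the state.
- state(): the state, without advancing time (a new reading comes with each control period).
- camera(name): name is "scene" or "top" or "wrist"; returns the picture (480x640x3 uint8, blue, green, red); there is no depth.
- camera_model(name): a dict with "K" (3x3 intrinsics, pixels), "rvec" (rotation vector, rad) and "tvec" (3), from world to camera coordinates, as OpenCV has them. Camera axes: x right, y down, z forward; pixel columns grow to the right and rows downward; lengths in m; the calibration is good to about 2 mm. A picture is of the moment at which its call begins: read the wrist's pose just before it. camera_model takes no time and is no camera call; for the wrist camera it gives the pose at the moment of the call.
- finish_job(): hands the job in; it is judged then, once.
The state is a dict: "time_s": time; "qpos": joint angles; "dq": joint speeds; "effort": joint torques, N m; "tool_pos": TCP position; "eef_rot": TCP orientation; "force": force on the tool from outside, world axes, zero at the start; "wrist_torque": the same for the moment, N m; "width": finger opening in m; "grasp_force": force on a finger pad.
Only numpy, scipy, OpenCV 4.12 (cv2) and the standard library are available. Lean on these libraries where they do the work, as an engineer would, in place of code of your own. Each camera call takes 0.05 s, during which the arm holds its last target. There are 200 camera calls.

TASK

One of the three bolts on the sample block is loose. With the fingertips, tap each bolt firmly from above, in order from the robot's left to its right, to find the one that sinks; then lift the flip cap of that bolt's bay by its lever and finish while still holding it raised at least halfway to upright, so that a colleague can get at the vial. Keep the other two caps shut and do not disturb the beaker, the bowl or the tape roll.

Things in the scene. Friction and masses are not known exactly. Their poses are not given: they have to be found in the camera images.
- block: Aluminium three-bay sample block, fixed, x -65 to +75, y -160 to +160, 60 mm high. Origin: on the bench under its middle; x points from the levers to the bolts (away from the robot, apart from the yaw), y along the row of bays (to the robot's left), z up. Bays at y = +100, 0 and -100 mm: each has a flip cap over a well in front, and its own bolt behind, at x = +50 mm.
- bolt_left: The leftmost (block's +y end) steel bolt, upright in the block, round head 27 mm wide, 10 mm thick. Origin: centre of the head's top face, at the start 82 mm above the bench (22 above the block); z up. Pressed, a tight bolt stays put; the one loose bolt yields at about 3 N, sinks 8 mm to a hard stop and stays down. All look alike; which one is loose changes from run to run.
- bolt_mid: The middle steel bolt, upright in the block, round head 27 mm wide, 10 mm thick. Origin: centre of the head's top face, at the start 82 mm above the bench (22 above the block); z up. Pressed, a tight bolt stays put; the one loose bolt yields at about 3 N, sinks 8 mm to a hard stop and stays down. All look alike; which one is loose changes from run to run.
- bolt_right: The rightmost (block's -y end) steel bolt, upright in the block, round head 27 mm wide, 10 mm thick. Origin: centre of the head's top face, at the start 82 mm above the bench (22 above the block); z up. Pressed, a tight bolt stays put; the one loose bolt yields at about 3 N, sinks 8 mm to a hard stop and stays down. All look alike; which one is loose changes from run to run.
- cap_left: The leftmost (block's +y end) flip cap: grey plate 50 mm wide (y), 6 mm thick, 4 to 62 mm in front of its hinge. Origin: on the hinge axis, mid-width, 66 mm above the bench, block x = +16 mm; the axis runs along the block's y. Shut: level, z up. It swings up and away from the robot by up to 1.35 rad (tilt of its z), weighs 0.08 to 0.15 kg, no spring, falls shut when let go.
- lever_left (a point): Lifting lever of the leftmost (block's +y end) cap: flat grey tongue, 20 mm wide (y), 8 mm thick, sticking out 48 mm in front of the cap plate, towards the robot, over free bench (66 mm up when shut). Point: on its centreline, 90 mm in front of the hinge axis, 20 mm from its free end, where fingers can pinch it from above across its width, turning with the cap.
- cap_mid: The middle flip cap: grey plate 50 mm wide (y), 6 mm thick, 4 to 62 mm in front of its hinge. Origin: on the hinge axis, mid-width, 66 mm above the bench, block x = +16 mm; the axis runs along the block's y. Shut: level, z up. It swings up and away from the robot by up to 1.35 rad (tilt of its z), weighs 0.08 to 0.15 kg, no spring, falls shut when let go.
- lever_mid (a point): Lifting lever of the middle cap: flat grey tongue, 20 mm wide (y), 8 mm thick, sticking out 48 mm in front of the cap plate, towards the robot, over free bench (66 mm up when shut). Point: on its centreline, 90 mm in front of the hinge axis, 20 mm from its free end, where fingers can pinch it from above across its width, turning with the cap.
- cap_right: The rightmost (block's -y end) flip cap: grey plate 50 mm wide (y), 6 mm thick, 4 to 62 mm in front of its hinge. Origin: on the hinge axis, mid-width, 66 mm above the bench, block x = +16 mm; the axis runs along the block's y. Shut: level, z up. It swings up and away from the robot by up to 1.35 rad (tilt of its z), weighs 0.08 to 0.15 kg, no spring, falls shut when let go.
- lever_right (a point): Lifting lever of the rightmost (block's -y end) cap: flat grey tongue, 20 mm wide (y), 8 mm thick, sticking out 48 mm in front of the cap plate, towards the robot, over free bench (66 mm up when shut). Point: on its centreline, 90 mm in front of the hinge axis, 20 mm from its free end, where fingers can pinch it from above across its width, turning with the cap.
- beaker: Glass beaker, upright, 72 mm across, 95 mm tall, loose, near the block's left end. Origin: centre of its underside.
- dish: Glass bowl, 90 mm across, 40 mm tall, loose, near the block's right end. Origin: centre of its underside.
- tape_roll: Roll of white sealing tape lying flat, 56 mm across, 16 mm high, loose, beyond the block. Origin: centre of its underside.
Things that resemble listed ones, but are neither listed nor needed, are in the scene too. What is shaped like the bolt_right but purple or yellow is not meant.

How it is judged:
On the way, in this order (a step that is already met when the one before it is completed fails the run):
1. the left bolt is tapped with the fingers (over 2 N) (contact force between the fingers and bolt_left above 2 N), for 0.04 s.
2. the middle bolt is tapped with the fingers (over 2 N) (contact force between the fingers and bolt_mid above 2 N), for 0.04 s.
3. the right bolt is tapped with the fingers (over 2 N) (contact force between the fingers and bolt_right above 2 N), for 0.04 s.
4. the cap of the sunken bolt's bay is held lifted by its lever (((z of bolt_left in the frame of block below 0.078 m and angle between cap_left's own z axis and vertical above 0.7 rad and contact force between the fingers and cap_left above 0.3 N and angle between each of cap_mid, cap_right's own z axis and vertical below 0.1 rad) or (z of bolt_mid in the frame of block below 0.078 m and angle between cap_mid's own z axis and vertical above 0.7 rad and contact force between the fingers and cap_mid above 0.3 N and angle between each of cap_left, cap_right's own z axis and vertical below 0.1 rad) or (z of bolt_right in the frame of block below 0.078 m and angle between cap_right's own z axis and vertical above 0.7 rad and contact force between the fingers and cap_right above 0.3 N and angle between each of cap_left, cap_mid's own z axis and vertical below 0.1 rad))), for 0.2 s.
At the end, for the whole second after the job is handed in: The loose bolt has sunk (over 4 mm), the fingers hold the lever of its bay's cap with the cap raised beyond 0.7 rad, the other two caps are shut (below 0.1 rad), all bolts sit upright in their holes, and beaker, bowl and tape roll are within 30 mm of where they stood (((z of bolt_left in the frame of block below 0.078 m and angle between cap_left's own z axis and vertical above 0.7 rad and contact force between the fingers and cap_left above 0.3 N and angle between each of cap_mid, cap_right's own z axis and vertical below 0.1 rad) or (z of bolt_mid in the frame of block below 0.078 m and angle between cap_mid's own z axis and vertical above 0.7 rad and contact force between the fingers and cap_mid above 0.3 N and angle between each of cap_left, cap_right's own z axis and vertical below 0.1 rad) or (z of bolt_right in the frame of block below 0.078 m and angle between cap_right's own z axis and vertical above 0.7 rad and contact force between the fingers and cap_right above 0.3 N and angle between each of cap_left, cap_mid's own z axis and vertical below 0.1 rad)) and angle between each of bolt_left, bolt_mid, bolt_right's own z axis and vertical below 0.2 rad and z of each of bolt_left, bolt_mid, bolt_right in the frame of block below 0.09 m and distance of each of beaker, dish, tape_roll from where it was at the start of the episode below 0.03 m); the arm keeps its last pose, push and grip.
It fails at once if a cap is lifted (over 0.3 rad) although its bolt has not sunk ((angle between cap_left's own z axis and vertical above 0.3 rad and not (z of bolt_left in the frame of block below 0.078 m)) or (angle between cap_mid's own z axis and vertical above 0.3 rad and not (z of bolt_mid in the frame of block below 0.078 m)) or (angle between cap_right's own z axis and vertical above 0.3 rad and not (z of bolt_right in the frame of block below 0.078 m))).
It fails at once if the beaker is shoved (over 30 mm) or tipped (distance of beaker from where it was at the start of the episode above 0.03 m or angle between beaker's own z axis and vertical above 0.4 rad).
It fails at once if the dish is shoved (over 30 mm) or tipped (distance of dish from where it was at the start of the episode above 0.03 m or angle between dish's own z axis and vertical above 0.4 rad).
It fails at once if the tape_roll is shoved (over 30 mm) or tipped (distance of tape_roll from where it was at the start of the episode above 0.03 m or angle between tape_roll's own z axis and vertical above 0.4 rad).
It also fails if it takes over 54 s, if anything falls off the work surface, if the arm or the gripper's body presses on something with over 40 N, if the wrist force passes 120 N, or if a joint passes its speed limit or range.

## Working session

There is one attempt and no reset: what is moved stays moved. The work goes in short steps, Python scripts to look and compute and a tool call to move; the robot and the scene stay as the last step left them, time stands still between calls to the robot, and variables do not carry over. Pictures are saved under pics/ and viewed, at most 10 in all, crops included, and the job is handed in when it is done.

Besides the shell and the picture viewer there is one more tool, called in YAML: its name, and indented under it one key for each argument. arm_command: Moves the arm, as the interface text tells. Its arguments: {"type":"object","properties":{"moves":{"type":"array"},"grip_force":{"type":"number"}},"required":["moves"]}

```bash
mkdir -p pics; python3 - <<'E'
from plant import *
import cv2
s=state();print({k:s[k] for k in('time_s','tool_pos','eef_rot','force','width')})
for n in('scene','top'):
    cv2.imwrite(f'pics/{n}0.png',camera(n)); m=camera_model(n);print(n,m)
E
```

```text
{'time_s': 0.0, 'tool_pos': array([ 0.2468481 , -0.62765997,  0.19002281]), 'eef_rot': array([ 5.84993494e-01, -3.08616012e+00, -2.48418679e-03]), 'force': array([ 0.09730279, -1.18851924,  0.06351478]), 'width': 0.08762135112157365}
scene {'K': array([[456.62275565,   0.        , 324.58686031],
       [  0.        , 456.62275565, 239.33027157],
       [  0.        ,   0.        ,   1.        ]]), 'rvec': array([ 1.98301906,  1.6828458 , -0.54231692]), 'tvec': array([-0.13222703, -0.44847945,  1.18346654])}
top {'K': array([[542.32413769,   0.        , 324.95490288],
       [  0.        , 542.32413769, 245.9624318 ],
       [  0.        ,   0.        ,   1.        ]]), 'rvec': array([ 2.15848497, -2.13724856,  0.13655009]), 'tvec': array([0.02025058, 0.62196609, 1.03508312])}
```

View pics/scene0.png

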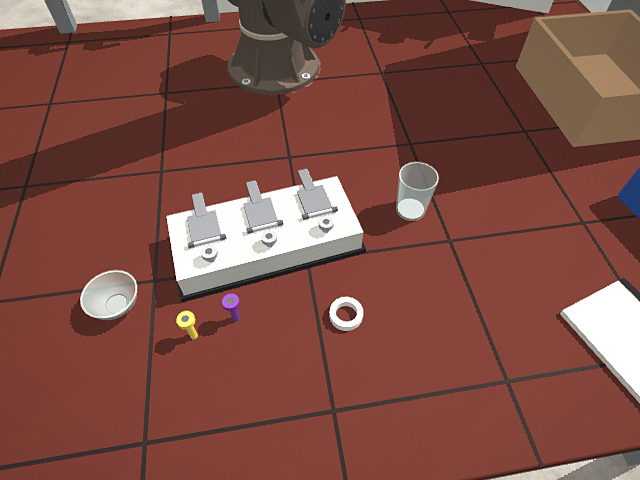

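View pics/top0.png

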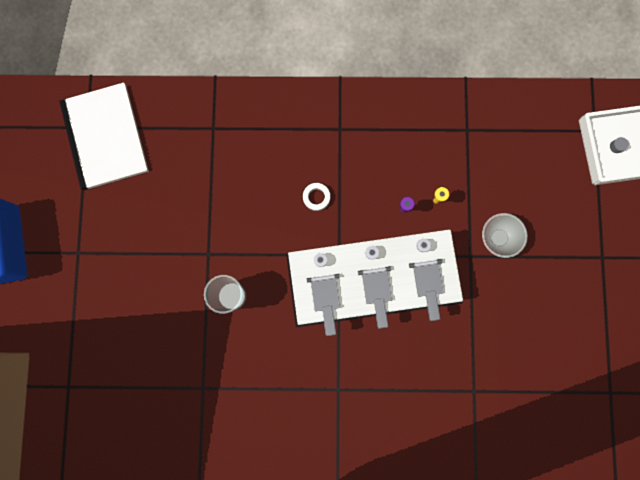

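Scene view, facing the robot: the bolts on the block are at (326,223) left, (269,238) middle and (209,254) right. In the top view they are at about (320,260), (373,252) and (424,245). The lookalikes stand off the block: purple at (231,301) and yellow at (186,320) in scene, (407,204) and (442,195) in top. The grey heads in the block fit the description. I'll confirm with an enlarged crop.

```bash
python3 - <<'E'
import cv2,numpy as np
a=cv2.imread('pics/scene0.png')[160:300,160:370];b=cv2.imread('pics/top0.png')[225:340,280:480]
a=cv2.resize(a,None,fx=2.85,fy=2.85,interpolation=2)[:, :600];a=cv2.resize(cv2.imread('pics/scene0.png')[165:265,180:380],None,fx=4,fy=3,interpolation=2)
b=cv2.resize(cv2.imread('pics/top0.png')[236:336,280:480],None,fx=4,fy=3,interpolation=2)
cv2.imwrite('pics/crop.png',np.vstack([a,b]))
E
```

```text
(no output)
```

View pics/crop.png

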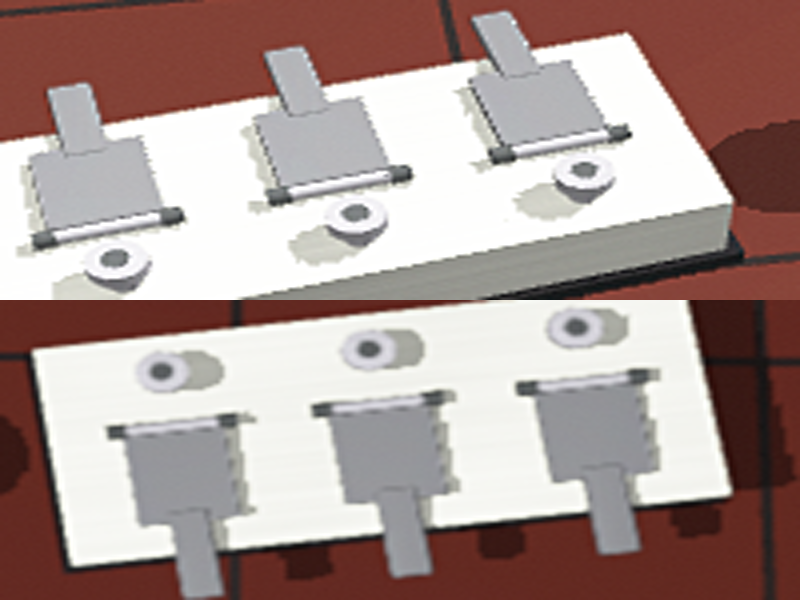

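The crop confirms three grey bolt heads standing in the block, each behind its own cap. Purple and yellow are off the block. Now I'll triangulate from the two views.

```bash
cat > h.py <<'E'
from plant import *
import cv2,numpy as np
from scipy.spatial.transform import Rotation as R
from scipy.optimize import least_squares
def P(n):
    m=camera_model(n);return m['K']@np.c_[cv2.Rodrigues(m['rvec'])[0],m['tvec']]
def tri(a,b):
    X=cv2.triangulatePoints(P('scene'),P('top'),np.array(a,float).T,np.array(b,float).T);return (X[:3]/X[3]).T
def toolshift(p):
    s=state();return R.from_rotvec(s['eef_rot']).inv().apply(np.asarray(p)-s['tool_pos'])
E
python3 - <<'E'
from h import *
S=[(584,172),(356,214),(117,260),(493,15),(286,50),(69,87)]
T=[(161,371),(369,349),(575,327),(202,598),(408,575),(619,552)]
S=[(180+u/4,165+v/3) for u,v in S];T=[(280+u/4,236+(v-300)/3) for u,v in T]
X=tri(S,T);print(X.round(4))
M=np.array([[.05,y,.082] for y in(.1,0,-.1)]+[[-.094,y,.07] for y in(.1,0,-.1)])
def w(p,M): return R.from_euler('z',p[3]).apply(M)+p[:3]
def f(p):
    r=[]
    for n,o in(('scene',S),('top',T)):
        q=np.c_[w(p,M),np.ones(6)]@P(n).T;r.append((q[:,:2]/q[:,2:]-o).ravel())
    return np.concatenate(r)
r=least_squares(f,[.6,0,0,0]);p=r.x;print(p,np.degrees(p[3]),f(p).round(1))
print(w(p,M).round(4))
s=state();print(R.from_rotvec(s['eef_rot']).as_matrix().round(3))
for y in(.1,0,-.1): print('bolt +60mm',toolshift(w(p,np.array([.05,y,.142]))).round(4))
E
```

```text
[[ 0.5905  0.0357  0.0777]
 [ 0.6054 -0.0635  0.0786]
 [ 0.6205 -0.1622  0.078 ]
 [ 0.4474  0.0153  0.0644]
 [ 0.4627 -0.0834  0.0647]
 [ 0.4782 -0.1836  0.065 ]]
[ 0.55594807 -0.0701171  -0.00455362  0.14762403] 8.458233604640448 [-0.4  0.2 -0.4  0.4 -0.5 -0.  -1.1 -0.  -0.8 -0.1 -0.4 -0.4 -0.7 -0.2
 -1.   0.  -0.9  0.2 -0.6 -0.5 -0.  -0.1 -0.8  0.3]
[[ 0.5907  0.0361  0.0774]
 [ 0.6054 -0.0628  0.0774]
 [ 0.6201 -0.1617  0.0774]
 [ 0.4483  0.015   0.0654]
 [ 0.463  -0.0839  0.0654]
 [ 0.4777 -0.1829  0.0654]]
[[-0.931 -0.366 -0.001]
 [-0.366  0.931  0.001]
 [ 0.     0.001 -1.   ]]
bolt +60mm [-0.5629  0.4919  0.0533]
bolt +60mm [-0.5404  0.3945  0.0532]
bolt +60mm [-0.5179  0.297   0.053 ]
```

arm_command:
  moves:
    - [-0.563,0.492,0.045,0,0,13,255]
    - [-0.563,0.492,0.045,0,0,13,255]
    - [-0.563,0.492,0.045,0,0,13,255]
    - [-0.563,0.492,0.045,0,0,13,255]
    - [-0.563,0.492,0.045,0,0,13,255]
    - [-0.563,0.492,0.045,0,0,13,255]
    - [-0.563,0.492,0.045,0,0,13,255]
    - [-0.563,0.492,0.045,0,0,13,255]
    - [-0.563,0.492,0.045,0,0,13,255]
    - [-0.563,0.492,0.045,0,0,13,255]
    - [-0.563,0.492,0.045,0,0,13,255]
    - [-0.563,0.492,0.045,0,0,13,255]
    - [-0.563,0.492,0.045,0,0,13,255]
    - [-0.563,0.492,0.045,0,0,13,255]
    - [-0.563,0.492,0.045,0,0,13,255]
    - [-0.563,0.492,0.045,0,0,13,255]
    - [-0.563,0.492,0.045,0,0,13,255]
    - [-0.563,0.492,0.045,0,0,13,255]
    - [-0.563,0.492,0.045,0,0,13,255]
    - [-0.563,0.492,0.045,0,0,13,255]

```text
time_s: 2.1
tool_pos: [0.5906, 0.0348, 0.1463]
eef_rot: [-0.23, 3.133, 0.0]
force: [-0.5, -0.3, 1.1]
width: 0.0005
grasp_force: 0.0
```

arm_command:
  moves:
    - [0,0.001,0.03,0,0,0,255]
    - [0,0.001,0.052,0,0,0,255]
    - [0,0.001,0.058,0,0,0,255]
    - [0,0.001,0.06,0,0,0,255]
    - [0,0.001,0.062,0,0,0,255]
    - [0,0.001,0.064,0,0,0,255]

```text
time_s: 2.7
tool_pos: [0.5916, 0.0369, 0.0831]
eef_rot: [-0.232, 3.131, 0.001]
force: [0.3, -0.9, -0.3]
width: 0.0005
grasp_force: 0.0
```

arm_command:
  moves:
    - [0,0,0.001,0,0,0,255]
    - [0,0,0.002,0,0,0,255]
    - [0,0,0.002,0,0,0,255]

```text
time_s: 3.0
tool_pos: [0.5908, 0.0369, 0.0801]
eef_rot: [-0.232, 3.133, 0.0]
force: [0.3, -0.7, -0.2]
width: 0.0002
grasp_force: 0.0
```

arm_command:
  moves:
    - [0,0,0.001,0,0,0,255]
    - [0,0,0.002,0,0,0,255]
    - [0,0,0.002,0,0,0,255]

```text
time_s: 3.3
tool_pos: [0.5906, 0.0368, 0.0778]
eef_rot: [0.232, -3.133, 0.0]
force: [0.1, -0.1, 0.1]
width: 0.0002
grasp_force: 0.0
```

arm_command:
  moves:
    - [0,0,0.001,0,0,0,255]
    - [0,0,0.002,0,0,0,255]
    - [0,0,0.002,0,0,0,255]

```text
time_s: 3.6
tool_pos: [0.5906, 0.0368, 0.0758]
eef_rot: [0.232, -3.133, 0.0]
force: [1.0, -0.6, -0.3]
width: 0.0005
grasp_force: 0.0
```

```bash
python3 - <<'E'
from h import *
s=state();print(s['force'],s['effort'].round(2),s['tool_pos'])
i=camera('scene');cv2.imwrite('pics/s1.png',cv2.resize(i[140:290,230:430],None,fx=4,fy=4,interpolation=2))
E
```

```text
[ 0.9555247  -0.55471485 -0.27301624] [ 1.000e-02 -5.087e+01  2.479e+01  5.890e+00 -5.000e-02  0.000e+00] [0.59062095 0.03678946 0.07575416]
```

View pics/s1.png

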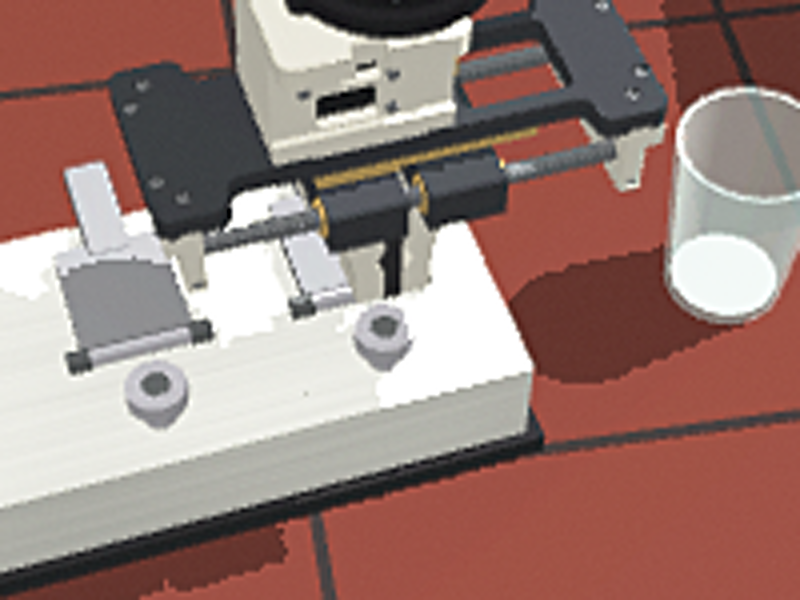

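```bash
python3 - <<'E'
from h import *
for X in([.5906,.0368,.0758],[.5906,.0368,.0824],[.5907,.0361,.0774]):
    q=P('scene')@np.r_[X,1];q=q[:2]/q[2];print(q,(q-[230,140])*4)
i=camera('top');cv2.imwrite('pics/t1.png',cv2.resize(i[200:300,270:420],None,fx=5,fy=5,interpolation=2))
s=state()
i=camera('wrist');cv2.imwrite('pics/w1.png',i);m=camera_model('wrist')
q=m['K']@(cv2.Rodrigues(m['rvec'])[0]@np.array([.5906,.0368,.0758])+m['tvec']);print(q[:2]/q[2])
E
```

```text
[325.91948717 223.00785282] [383.67794867 332.03141127]
[325.95980713 220.601403  ] [383.83922852 322.40561202]
[325.53538591 222.52381767] [382.14154364 330.09527067]
[318.97790441 270.30966483]
```

View pics/w1.png

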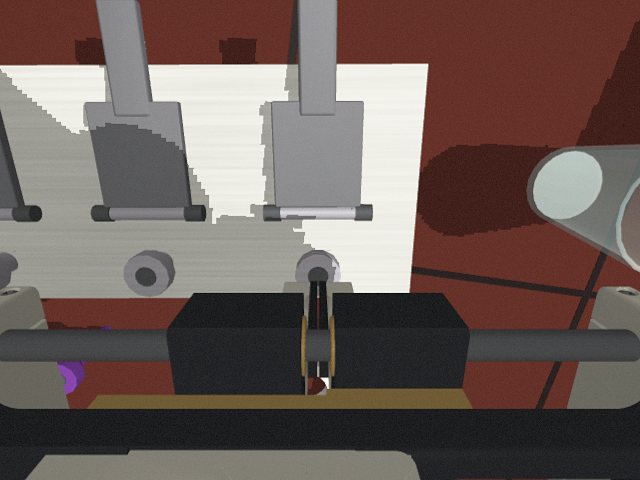

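The wrist view shows the left bolt head at (317,270) with the finger ends at about (318,280), close to it. The scene crop shows the tips at about (400,295), not yet on the head. I'll check the top view.

View pics/t1.png

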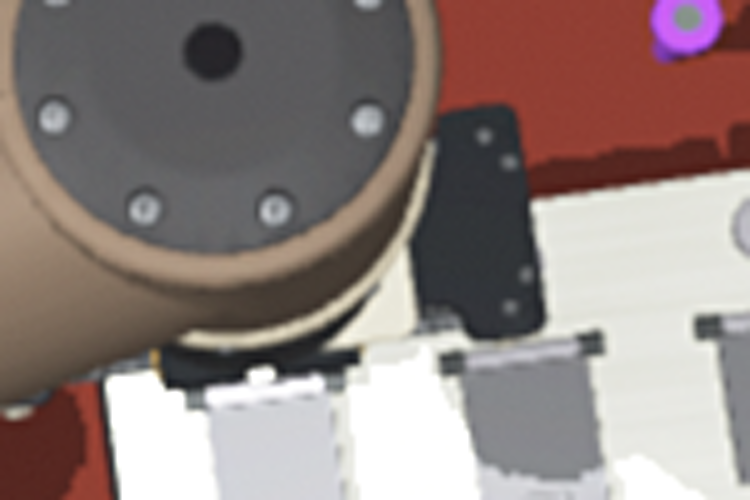

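```bash
python3 - <<'E'
from h import *
for h in (0,.005,.01,.015,.02,.025,.066):
    X=np.array([.5906,.0368,.0758+h]);o=[]
    for n in('scene','wrist'):
        q=P(n)@np.r_[X,1];o.append(q[:2]/q[2])
    print(h,((o[0]-[230,140])*4).round(),o[1].round())
i=cv2.imread('pics/w1.png')[235:335,250:385];i=cv2.resize(i,None,fx=5.5,fy=5.5,interpolation=2)
cv2.imwrite('pics/w1c.png',i)
E
```

```text
0 [384. 332.] [319. 270.]
0.005 [384. 325.] [319. 274.]
0.01 [384. 317.] [319. 277.]
0.015 [384. 310.] [319. 281.]
0.02 [384. 302.] [319. 285.]
0.025 [384. 295.] [319. 289.]
0.066 [385. 229.] [319. 332.]
```

View pics/w1c.png

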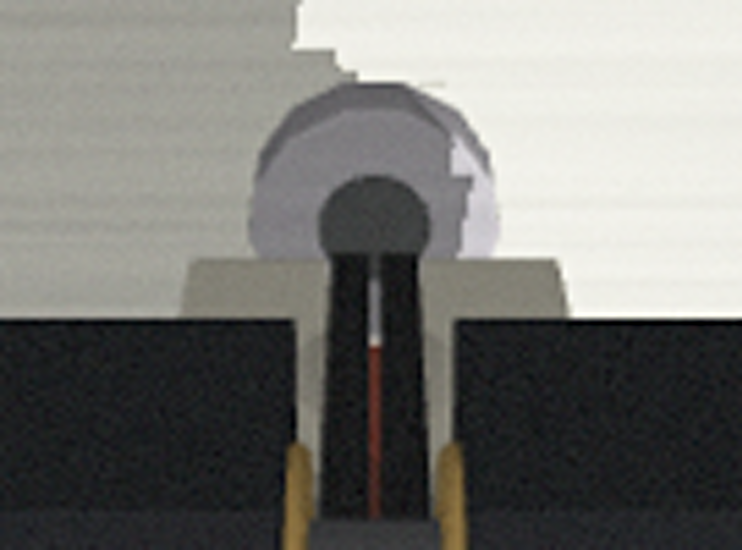

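The wrist crop shows the pad ends at row 281, about 15–20 mm above the reported TCP. The tips are centred on the bolt but still above it, so I'll go lower.

arm_command:
  moves:
    - [0,0,0.003,0,0,0,255]
    - [0,0,0.005,0,0,0,255]
    - [0,0,0.007,0,0,0,255]
    - [0,0,0.008,0,0,0,255]

```text
time_s: 4.15
tool_pos: [0.5906, 0.0368, 0.0676]
eef_rot: [0.232, -3.133, 0.0]
force: [0.4, -0.0, 0.1]
width: 0.0002
grasp_force: 0.0
```

arm_command:
  moves:
    - [0,0,0.001,0,0,0,255]
    - [0,0,0.002,0,0,0,255]
    - [0,0,0.003,0,0,0,255]
    - [0,0,0.003,0,0,0,255]

```text
time_s: 4.55
tool_pos: [0.5906, 0.0368, 0.0648]
eef_rot: [0.232, -3.133, 0.0]
force: [-0.1, 0.5, -0.0]
width: -0.0
grasp_force: 0.0
```

arm_command:
  moves:
    - [0,0,0.001,0,0,0,255]
    - [0,0,0.002,0,0,0,255]
    - [0,0,0.003,0,0,0,255]
    - [0,0,0.003,0,0,0,255]

```text
time_s: 4.95
tool_pos: [0.5906, 0.0368, 0.0618]
eef_rot: [0.232, -3.133, 0.0]
force: [0.5, 0.5, 0.4]
width: 0.0008
grasp_force: 0.0
```

arm_command:
  moves:
    - [0,0,0.001,0,0,0,255]
    - [0,0,0.002,0,0,0,255]
    - [0,0,0.003,0,0,0,255]
    - [0,0,0.003,0,0,0,255]

```text
time_s: 5.35
tool_pos: [0.5906, 0.0368, 0.0588]
eef_rot: [0.232, -3.133, 0.0]
force: [-0.2, 0.4, -0.5]
width: 0.0005
grasp_force: 0.0
```

```bash
python3 - <<'E'
from h import *
i=camera('scene');a=cv2.resize(i[190:250,290:365],None,fx=5,fy=5,interpolation=2)
i=camera('wrist');b=cv2.resize(i[235:310,270:370],None,fx=4,fy=4,interpolation=2)
cv2.imwrite('pics/c2.png',np.hstack([a,b]))
E
```

```text
(no output)
```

View pics/c2.png

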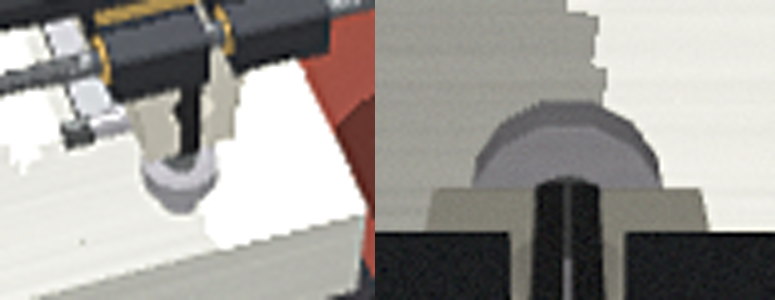

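Tips are now right at the head centre, at (188,160) in the left half of the crop. Continuing down gently.

arm_command:
  moves:
    - [0,0,0.001,0,0,0,255]
    - [0,0,0.002,0,0,0,255]
    - [0,0,0.002,0,0,0,255]

```text
time_s: 5.75
tool_pos: [0.5906, 0.0368, 0.0568]
eef_rot: [0.232, -3.133, 0.0]
force: [0.2, -0.2, -0.3]
width: 0.0006
grasp_force: 0.0
```

arm_command:
  moves:
    - [0,0,0.001,0,0,0,255]
    - [0,0,0.002,0,0,0,255]
    - [0,0,0.002,0,0,0,255]

```text
time_s: 6.05
tool_pos: [0.5906, 0.0368, 0.0548]
eef_rot: [0.232, -3.133, 0.0]
force: [0.0, 0.3, -0.3]
width: 0.0006
grasp_force: 0.0
```

arm_command:
  moves:
    - [0,0,0.001,0,0,0,255]
    - [0,0,0.002,0,0,0,255]
    - [0,0,0.002,0,0,0,255]

```text
time_s: 6.35
tool_pos: [0.5906, 0.0368, 0.0528]
eef_rot: [0.232, -3.133, 0.0]
force: [-0.6, -0.0, -0.1]
width: 0.0006
grasp_force: 0.0
```

arm_command:
  moves:
    - [0,0,0.001,0,0,0,255]
    - [0,0,0.002,0,0,0,255]
    - [0,0,0.002,0,0,0,255]

```text
time_s: 6.65
tool_pos: [0.5906, 0.0368, 0.0508]
eef_rot: [0.232, -3.133, 0.0]
force: [-0.5, 0.7, 0.4]
width: 0.0007
grasp_force: 0.0
```

```bash
python3 - <<'E'
from h import *
i=camera('scene');cv2.imwrite('pics/s3.png',i)
a=cv2.imread('pics/scene0.png')
for x in(322,326,329): print(x,[int(v) for v in a[212:240,x].mean(1)],'\n    ',[int(v) for v in i[212:240,x].mean(1)])
A=cv2.resize(a[190:250,290:365],None,fx=5,fy=5,interpolation=2);B=cv2.resize(i[190:250,290:365],None,fx=5,fy=5,interpolation=2)
cv2.imwrite('pics/c3.png',np.hstack([A,B]))
E
```

```text
322 [221, 152, 117, 209, 227, 243, 243, 247, 235, 231, 197, 252, 246, 247, 250, 127, 107, 113, 126, 171, 218, 208, 205, 202, 200, 224, 255, 254] 
     [124, 186, 179, 179, 177, 177, 177, 178, 177, 177, 178, 176, 181, 203, 197, 146, 134, 139, 153, 206, 246, 237, 234, 234, 236, 237, 234, 232]
326 [151, 119, 204, 206, 244, 245, 248, 109, 123, 129, 125, 133, 209, 248, 245, 222, 100, 115, 115, 115, 127, 233, 255, 255, 255, 254, 253, 255] 
     [62, 47, 30, 33, 32, 45, 48, 58, 53, 44, 40, 52, 129, 205, 198, 182, 134, 139, 143, 142, 162, 242, 236, 235, 236, 234, 231, 236]
329 [124, 204, 224, 255, 252, 241, 245, 247, 181, 197, 236, 248, 244, 246, 247, 185, 110, 118, 158, 245, 255, 255, 254, 254, 254, 253, 254, 255] 
     [21, 20, 21, 19, 20, 20, 19, 19, 20, 15, 36, 129, 205, 200, 195, 158, 136, 141, 174, 219, 241, 237, 234, 236, 236, 232, 235, 239]
```

View pics/c3.png

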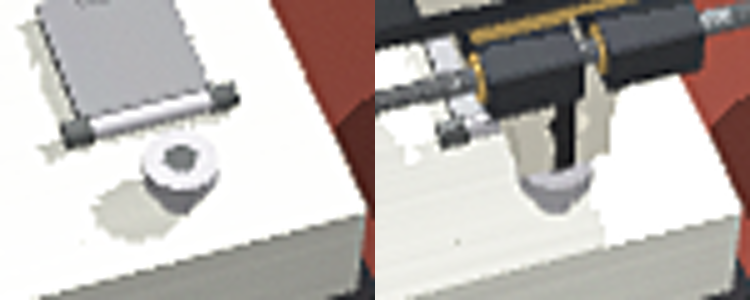

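The bolt has not moved. The tip's front edge is at (190,170) in the crop, practically at the head. A little further.

arm_command:
  moves:
    - [0,0,0.001,0,0,0,255]
    - [0,0,0.002,0,0,0,255]
    - [0,0,0.002,0,0,0,255]

```text
time_s: 7.0
tool_pos: [0.5906, 0.0368, 0.0488]
eef_rot: [0.232, -3.133, 0.0]
force: [1.3, -0.2, 0.1]
width: 0.0004
grasp_force: 0.0
```

arm_command:
  moves:
    - [0,0,0.001,0,0,0,255]
    - [0,0,0.002,0,0,0,255]
    - [0,0,0.002,0,0,0,255]

```text
time_s: 7.3
tool_pos: [0.5907, 0.0368, 0.0468]
eef_rot: [0.232, -3.133, 0.0]
force: [-0.5, 0.4, -0.8]
width: 0.0006
grasp_force: 0.0
```

arm_command:
  moves:
    - [0,0,0.001,0,0,0,255]
    - [0,0,0.002,0,0,0,255]
    - [0,0,0.002,0,0,0,255]

```text
time_s: 7.6
tool_pos: [0.5908, 0.0368, 0.045]
eef_rot: [-0.232, 3.133, 0.0]
force: [-0.3, 0.4, 1.7]
width: 0.0004
grasp_force: 0.6
```

arm_command:
  moves:
    - [0,0,0.001,0,0,0,255]
    - [0,0,0.001,0,0,0,255]

```text
time_s: 7.8
tool_pos: [0.5908, 0.0368, 0.0439]
eef_rot: [-0.232, 3.133, 0.0]
force: [0.4, -0.4, 1.5]
width: 0.0007
grasp_force: 0.7
```

arm_command:
  moves:
    - [0,0,0.001,0,0,0,255]
    - [0,0,0.002,0,0,0,255]
    - [0,0,0.002,0,0,0,255]

```text
time_s: 8.1
tool_pos: [0.5907, 0.0368, 0.0418]
eef_rot: [0.232, -3.133, 0.0]
force: [0.7, 0.7, 0.8]
width: 0.0004
grasp_force: 0.5
```

```bash
cat >> h.py <<'E'
def shift(name,roi,ref='pics/scene0.png'):
    # vertical position of dark band (head side) centroid in scene, per column
    pass
E
python3 - <<'E'
from h import *
s=state();print(s['force'],s['wrist_torque'],s['grasp_force'])
i=camera('scene');cv2.imwrite('pics/s4.png',i);b=cv2.imread('pics/s3.png')
for x in(322,326,329): print(x,[int(v) for v in b[220:236,x].mean(1)],'\n    ',[int(v) for v in i[220:236,x].mean(1)])
E
```

```text
[0.68792072 0.69198416 0.78120146] [-0.00257819 -0.03764272  0.02545712] 0.47500871767852004
322 [177, 177, 178, 176, 181, 203, 197, 146, 134, 139, 153, 206, 246, 237, 234, 234] 
     [179, 177, 179, 178, 177, 179, 179, 180, 188, 129, 133, 154, 237, 241, 235, 234]
326 [53, 44, 40, 52, 129, 205, 198, 182, 134, 139, 143, 142, 162, 242, 236, 235] 
     [37, 43, 47, 46, 46, 43, 51, 129, 206, 169, 137, 136, 154, 244, 237, 236]
329 [20, 15, 36, 129, 205, 200, 195, 158, 136, 141, 174, 219, 241, 237, 234, 236] 
     [18, 18, 18, 19, 20, 10, 72, 211, 199, 135, 134, 140, 202, 243, 236, 237]
```

The head rim has dropped about 1.5 px (~4 mm) while the bench contact stays put, so the left bolt is sinking. I'll press it to its hard stop for a firm tap.

arm_command:
  moves:
    - [0,0,0.001,0,0,0,255]
    - [0,0,0.002,0,0,0,255]
    - [0,0,0.003,0,0,0,255]
    - [0,0,0.004,0,0,0,255]
    - [0,0,0.004,0,0,0,255]

```text
time_s: 8.65
tool_pos: [0.5914, 0.0369, 0.0387]
eef_rot: [-0.233, 3.132, -0.0]
force: [-1.4, -0.5, 6.7]
width: 0.0007
grasp_force: 3.6
```

arm_command:
  moves:
    - [0,0,0.0005,0,0,0,255]
    - [0,0,-0.02,0,0,0,255]
    - [0,0,-0.05,0,0,0,255]
    - [0,-0.04,-0.05,0,0,0,255]
    - [0,-0.08,-0.05,0,0,0,255]
    - [0,-0.1,-0.05,0,0,0,255]
    - [0,-0.1,-0.05,0,0,0,255]
    - [0,-0.1,-0.025,0,0,0,255]
    - [0,-0.1,-0.014,0,0,0,255]
    - [0,-0.1,-0.011,0,0,0,255]
    - [0,-0.1,-0.009,0,0,0,255]
    - [0,-0.1,-0.008,0,0,0,255]
    - [0,-0.1,-0.007,0,0,0,255]
    - [0,-0.1,-0.007,0,0,0,255]

```text
time_s: 10.05
tool_pos: [0.6066, -0.0619, 0.0468]
eef_rot: [-0.233, 3.13, -0.0]
force: [-1.0, 0.6, 6.4]
width: -0.0001
grasp_force: 3.4
```

Middle bolt is tight (6.4 N, no sinking). Now the right one.

arm_command:
  moves:
    - [0,0,-0.02,0,0,0,255]
    - [0,0,-0.045,0,0,0,255]
    - [0,-0.04,-0.045,0,0,0,255]
    - [0,-0.08,-0.045,0,0,0,255]
    - [0,-0.1,-0.045,0,0,0,255]
    - [0,-0.1,-0.045,0,0,0,255]
    - [0,-0.1,-0.02,0,0,0,255]
    - [0,-0.1,-0.007,0,0,0,255]
    - [0,-0.1,-0.004,0,0,0,255]
    - [0,-0.1,-0.002,0,0,0,255]
    - [0,-0.1,-0.001,0,0,0,255]
    - [0,-0.1,0,0,0,0,255]
    - [0,-0.1,0,0,0,0,255]

```text
time_s: 11.35
tool_pos: [0.6215, -0.161, 0.0468]
eef_rot: [-0.233, 3.13, -0.001]
force: [0.4, 0.6, 5.0]
width: 0.0005
grasp_force: 2.8
```

All three tapped; only the left one sank. I'll raise, go over the left lever, open and look with the wrist camera.

arm_command:
  moves:
    - [0,0,-0.03,0,0,0,255]
    - [0,0,-0.06,0,0,0,255]
    - [0.03,0.045,-0.06,0,0,0,255]
    - [0.055,0.085,-0.06,0,0,0,120]
    - [0.08,0.125,-0.06,0,0,0,120]
    - [0.11,0.165,-0.06,0,0,0,120]
    - [0.13,0.2,-0.06,0,0,0,120]
    - [0.13,0.2,-0.06,0,0,0,120]
    - [0.13,0.2,-0.06,0,0,0,120]
    - [0.13,0.2,-0.06,0,0,0,120]

```text
time_s: 12.35
tool_pos: [0.463, 0.0177, 0.1055]
eef_rot: [-0.232, 3.132, 0.0]
force: [-0.4, -0.8, 0.5]
width: 0.0454
grasp_force: 0.0
```

```bash
python3 - <<'E'
from h import *
s=state();print(s['tool_pos'],s['width'],s['force'])
i=camera('wrist');cv2.imwrite('pics/w5.png',i)
j=camera('scene');cv2.imwrite('pics/s5.png',j)
a=i[120:420,150:490];b=cv2.resize(j[120:240,270:406],None,fx=2.5,fy=2.5,interpolation=2)
cv2.imwrite('pics/c5.png',np.hstack([a,b]))
t=s['tool_pos']
for h in(0,.01,.02,.03,.04):
    q=P('wrist')@np.r_[t+[0,0,h],1];print(h,(q[:2]/q[2]).round(),end=' ');q=P('scene')@np.r_[t+[0,0,h],1];print((q[:2]/q[2]).round())
E
```

```text
[0.46298919 0.01765469 0.10552171] 0.04542536813650203 [-0.35422033 -0.75097538  0.5233099 ]
0 [320. 271.] [304. 160.]
0.01 [320. 278.] [304. 156.]
0.02 [320. 286.] [304. 152.]
0.03 [320. 294.] [304. 147.]
0.04 [320. 304.] [303. 143.]
```

View pics/c5.png

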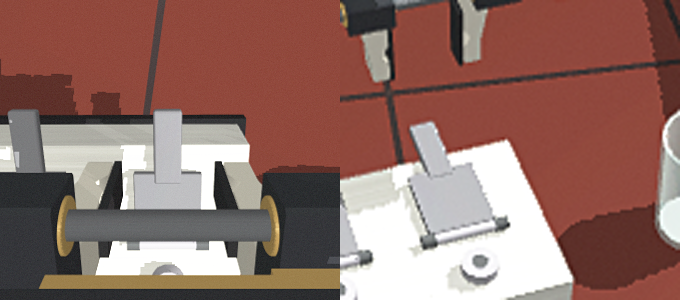

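The fingers straddle the left lever centrally (pads at about columns 122 and 215, lever at 167 in the crop). The tips are about 33 mm above the reported TCP, which agrees with the tap contact heights. I'll descend and pinch.

arm_command:
  moves:
    - [0,0,0.02,0,0,0,120]
    - [0,0,0.045,0,0,0,120]
    - [0,0,0.065,0,0,0,120]
    - [0,0,0.078,0,0,0,120]
    - [0,0,0.085,0,0,0,120]
    - [0,0,0.089,0,0,0,120]
    - [0,0,0.089,0,0,0,120]
  grip_force: 20

```text
time_s: 13.15
tool_pos: [0.4623, 0.0173, 0.0157]
eef_rot: [0.231, -3.133, 0.0]
force: [-0.2, 0.1, -0.0]
width: 0.0465
grasp_force: 0.0
```

arm_command:
  moves:
    - [0,0,0,0,0,0,255]
    - [0,0,0,0,0,0,255]
    - [0,0,0,0,0,0,255]
    - [0,0,0,0,0,0,255]
    - [0,0,0,0,0,0,255]
    - [0,0,0,0,0,0,255]

```text
time_s: 13.75
tool_pos: [0.4624, 0.0174, 0.0163]
eef_rot: [-0.233, 3.133, -0.001]
force: [1.2, -4.5, 1.6]
width: 0.0198
grasp_force: 20.0
```

```bash
python3 - <<'E'
from math import *
for k in range(1,13):
    t=k/12;f=t/2
    print([round(.096*(cos(t)-1)+.0135*sin(f),3),0,round(-.096*sin(t)+.0135*(cos(f)-1),3),0,round(degrees(f),1),0,255])
E
```

```text
[0.0, 0, -0.008, 0, 2.4, 0, 255]
[-0.0, 0, -0.016, 0, 4.8, 0, 255]
[-0.001, 0, -0.024, 0, 7.2, 0, 255]
[-0.003, 0, -0.032, 0, 9.5, 0, 255]
[-0.005, 0, -0.039, 0, 11.9, 0, 255]
[-0.008, 0, -0.046, 0, 14.3, 0, 255]
[-0.012, 0, -0.053, 0, 16.7, 0, 255]
[-0.016, 0, -0.06, 0, 19.1, 0, 255]
[-0.021, 0, -0.066, 0, 21.5, 0, 255]
[-0.026, 0, -0.072, 0, 23.9, 0, 255]
[-0.032, 0, -0.078, 0, 26.3, 0, 255]
[-0.038, 0, -0.082, 0, 28.6, 0, 255]
```

First third, then check.

arm_command:
  moves:
    - [0,0,-0.004,0,1.2,0,255]
    - [0,0,-0.008,0,2.4,0,255]
    - [0,0,-0.012,0,3.6,0,255]
    - [0,0,-0.016,0,4.8,0,255]
    - [-0.001,0,-0.024,0,7.2,0,255]
    - [-0.003,0,-0.032,0,9.5,0,255]
    - [-0.003,0,-0.032,0,9.5,0,255]

```text
time_s: 14.45
tool_pos: [0.4596, 0.0168, 0.0471]
eef_rot: [0.216, -2.956, 0.02]
force: [-13.0, -2.1, 4.6]
width: 0.0202
grasp_force: 20.0
```

The pull-back in x shows that the pivot sits 50 mm behind the TCP rather than 13.5 mm. I'll recompute with that.

```bash
python3 - <<'E'
from math import *
a=radians(9.5)
for t in(1/3,.4,.5,.6,.7,.8,.9,1.,1.05):
    f=t/2
    x=.096*(cos(t)-1)+.050*sin(f)+.003; z=-.096*sin(t)+.050*(cos(f)-1)+.032
    print([round(cos(a)*x-sin(a)*z,4),0,round(sin(a)*x+cos(a)*z,4),0,round(degrees(f)-9.5,1),0,255])
E
```

```text
[0.0059, 0, 0.0009, 0, 0.0, 0, 255]
[0.0063, 0, -0.0054, 0, 2.0, 0, 255]
[0.0061, 0, -0.0148, 0, 4.8, 0, 255]
[0.005, 0, -0.0239, 0, 7.7, 0, 255]
[0.003, 0, -0.0328, 0, 10.6, 0, 255]
[0.0002, 0, -0.0414, 0, 13.4, 0, 255]
[-0.0035, 0, -0.0494, 0, 16.3, 0, 255]
[-0.0079, 0, -0.057, 0, 19.1, 0, 255]
[-0.0103, 0, -0.0605, 0, 20.6, 0, 255]
```

arm_command:
  moves:
    - [0.003,0,0,0,0,0,255]
    - [0.006,0,0,0,0,0,255]
    - [0.006,0,-0.005,0,2,0,255]
    - [0.006,0,-0.01,0,3.4,0,255]
    - [0.006,0,-0.015,0,4.8,0,255]
    - [0.005,0,-0.024,0,7.7,0,255]
    - [0.005,0,-0.024,0,7.7,0,255]

```text
time_s: 15.15
tool_pos: [0.4647, 0.0177, 0.0727]
eef_rot: [0.21, -2.832, 0.033]
force: [-1.2, -4.8, 0.1]
width: 0.0196
grasp_force: 20.0
```

```bash
python3 - <<'E'
from math import *
a=.3
P=lambda t:(.096*(cos(t)-1)+.050*sin(t/2),-.096*sin(t)+.050*(cos(t/2)-1))
x0,z0=P(.6)
for t in(.7,.8,.9,1.,1.05):
    x,z=P(t);x-=x0;z-=z0
    print([round(cos(a)*x-sin(a)*z,4),0,round(sin(a)*x+cos(a)*z,4),0,round(degrees(t/2-a),1),0,255])
E
```

```text
[-0.0008, 0, -0.0091, 0, 2.9, 0, 255]
[-0.0025, 0, -0.0179, 0, 5.7, 0, 255]
[-0.005, 0, -0.0264, 0, 8.6, 0, 255]
[-0.0084, 0, -0.0345, 0, 11.5, 0, 255]
[-0.0103, 0, -0.0383, 0, 12.9, 0, 255]
```

arm_command:
  moves:
    - [0,0,-0.005,0,1.4,0,255]
    - [-0.001,0,-0.009,0,2.9,0,255]
    - [-0.0015,0,-0.0135,0,4.3,0,255]
    - [-0.0025,0,-0.018,0,5.7,0,255]
    - [-0.005,0,-0.0265,0,8.6,0,255]
    - [-0.0085,0,-0.0345,0,11.5,0,255]
    - [-0.0085,0,-0.0345,0,11.5,0,255]
    - [-0.0085,0,-0.0345,0,11.5,0,255]
    - [-0.0085,0,-0.0345,0,11.5,0,255]

```text
time_s: 16.05
tool_pos: [0.4819, 0.0203, 0.1029]
eef_rot: [0.195, -2.635, 0.051]
force: [-1.1, -4.5, 2.0]
width: 0.0197
grasp_force: 20.0
```

```bash
python3 - <<'E'
from h import *
s=state();print(s['tool_pos'],s['width'],s['force'],s['grasp_force'],s['time_s'])
j=camera('scene');a=cv2.resize(j[100:260,150:430],None,fx=2.8,fy=2.8,interpolation=2)
cv2.imwrite('pics/c6.png',a)
# mean change vs start at the mid and right caps and objects
r=cv2.imread('pics/scene0.png').astype(int)
for n,(x0,y0,x1,y1) in dict(right=(185,190,228,265),mid=(243,180,285,250),dish=(78,268,140,322),tape=(325,290,368,335),beaker=(392,158,440,224)).items():
    print(n,np.abs(r[y0:y1,x0:x1]-j[y0:y1,x0:x1]).mean().round(1))
E
```

```text
[0.48189904 0.02033908 0.10288877] 0.01973810111962905 [-1.10791821 -4.5001294   1.97383334] 20.000058710575104 16.05
right 26.5
mid 26.3
dish 17.8
tape 12.4
beaker 17.4
```

```bash
python3 -c "
from plant import *
print(finish_job())"
```

```text
the job is handed in; nothing more can be done
None
```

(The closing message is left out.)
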